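# Hang the tool holder on its two keyhole studs

## Robot

A 6-joint arm with a two-finger parallel gripper is mounted at the origin on a cart in front of the work surface, level with it; the furniture and walls round the work are solid. World frame = base frame: x ahead of the robot, y to its left, z up, the work surface at z = 0. Lengths are in m, angles in rad, forces in N, time in s.
With the tool pointing down it reaches from about 0.275 to 0.725 m from the base axis. Payload 5.6 kg.
Tool frame: the origin (TCP) lies on the centre line of the jaws, within the pads' length; the fingertips stand 17 mm ahead of it and the grasp point (between the pads) lies 2 mm behind it (tip_extent is the distance from the TCP to the fingertips, in m); z points along the fingers, y is the line along which they close (so a half turn about z gives the same grasp; the last joint's range is limited). The gripper opens to 85 mm and grips with 20 to 120 N. Pads are 22 mm wide; open, the fingers measure 114 mm over their backs; the gripper's body (76 mm by 85 mm) begins 54 mm behind the grasp point. The pads swing forward as they close: fully open they stand 13 mm farther back than shut.
Start: joints at [1.437, 0.255, 0.108, 0, -1.424, -0.285], TCP at [0.224, 0.502, 0.248] pointing down, gripper open.
Joint ranges: [-2.95, 2.95], [-1.21, 1.97], [-1.09, 1.5], [-2.87, 1.71], [-2.94, -0.07], [-3.05, 3.05]. Speed limits (rad/s): [2.57, 2.57, 3.14, 3.14, 3.14, 3.14].

## Interface

Orientations are given as a rotation vector (axis times angle).
In Python, from station import get_obs, capture, get_calibration, finish_job, recognise, trace, tip_extent gives the robot as it stands.
- The arm moves only by the tool jog_arm, never from a script. Its argument "moves" is one flat list of numbers, 5 for each row, row after row: the shift along the tool's x, y, z in m, then the turn about the tool's z in degrees, then the gripper's target within -1 to 1 (fully open at 1, half-way at 0, shut at -1). A call has 1 to 10 rows; each row shifts and turns the commanded pose from where the row before left it, along the tool's axes as they then stand; what a row does not reach is not made up. A row lasts 1/8 s, in which the tool goes at most 62.5 mm and 10.7 degrees, less where a joint would pass 70% of its speed; a pose out of reach is approached as far as the arm can. A call is refused whole if a number of a shift passes 0.0625 or a number of a turn 10.7, either way. A call with a gripper value outside its range is refused whole. The fingers move at their own pace and stop on an object; "newtons" is the grip in N (left out, the last holds). Time passes only in rows, so rows that do not move let the fingers close. It gives the time, the measured TCP pose, the force, the opening and the grip force at its end, in the units of the state.
- get_obs(): the state, without advancing time (a new reading comes with each control period).
- capture(name): name is "scene" or "top" or "wrist"; returns (picture, depth): 384x512x3 uint8, red, green, blue; 384x512 float32, m along the optical axis (not along the pixel's ray), 0 where there is no reading.
- get_calibration(name): a dict with "fov_y" (degrees; the focal length in pixels is half the picture's height over the tangent of half this angle, whatever the lens; pixels are square), "cx", "cy" (the principal point, pixels), "R" (3x3) and "t" (3): a world point X has camera coordinates R X + t. Camera axes: x right, y down, z forward; pixel columns grow to the right and rows downward; lengths in m; the calibration is good to about 2 mm. A picture is of the moment at which its call begins: read the wrist's pose just before it. get_calibration takes no time and is no camera call; for the wrist camera it gives the pose at the moment of the call.
- finish_job(): hands the job in; it is judged then, once.
Trained networks look in the newest picture that a camera, given by its name, has taken for a name from the list of things; names that differ only in an ending like _2 or _b are one class to them, and where a whole thing is asked for, a point or a joint stands for the part that bears it (a point fixed in the world has none). Each returns a list of dicts, best first, with "p" (0 to 1); they miss things now and then, are a little off and sometimes report something else, mostly with a low value. They report only what shows in the picture. A call takes as long as a camera call.
- recognise(camera, query): "position" ([x, y, z] in m, in world coordinates, good to about 4 mm: the middle of the surface that is visible of it).
- trace(camera, query): "region" (384x512 bool, what is visible of it).
The state is a dict: "time": time; "joints": joint angles; "joint_vel": joint speeds; "joint_torque": joint torques, N m; "position": TCP position; "ee_rot": TCP orientation; "contact_force": force on the tool from outside, world axes, zero at the start; "moment": the same for the moment, N m; "opening": opening from 0.0 (shut) to 1.0 (fully open); "finger_force": force on a finger pad.
Only numpy, scipy, OpenCV 4.12 (cv2) and the standard library are available. Lean on these libraries where they do the work, as an engineer would, in place of code of your own. Each camera call takes 0.05 s, during which the arm holds its last target. There are 200 camera calls.

## Task

Pick up the blue tool holder and hang it on the grey bench stand: bring its two keyholes over both brass stud heads together, back against the panel, then slide it down in your grip until it hangs fully home on both studs, and only then let go. Work gently and feel for the studs, because the stud bar is clamped somewhere left of the panel's centre: never force the holder against the stand (25 N at most). Leave the bottle, the solder spool and the small connector where they are.

Things in the scene. Friction and masses are not known exactly. Their poses are not given: they have to be found in the camera images.
- holder: Blue tool holder, 0.2 to 0.45 kg, standing upright on the bench: sheet back plate 150 mm wide (y), 5 mm thick, 115 mm high, with a 50 mm deep slotted shelf along its foot to the front (-x) and a black grip tab on top. Origin: on the flat back face, middle of the lower edge; x points backwards out of the back face, y along the width, z up.
- grip_tab (a point): Centre of the holder's black grip tab: 64 mm wide (y), 10 mm thick (x), 30 mm high, its top 141 mm above the holder's origin. Axes as the holder's. To be gripped from above across its thickness; fingers have free room before and behind it. The studs are met about 70 mm below it, so hard, repeated or sideways rubbing pushes can slowly tilt it in the fingers.
- keyhole_left (a point): On the holder's back face, centre of the wide opening of the keyhole at its y = +50 mm. The wide opening is 16 mm wide (y) and 20 mm high (holder z 46 to 66 mm); above it a slot 8 mm wide goes on up to z = 80 mm, where it is closed; a stud shank has 1.5 mm to spare on each side there. It goes right through the 5 mm plate.
- keyhole_right (a point): The same point of the other, equal keyhole, at the holder's y = -50 mm. The stud heads pass the wide openings with 1.5 mm to spare on each side (y) and 3.5 mm above and below, i.e. with the holder's origin about 59 mm above the bench.
- stand: Grey steel stand fixed to the bench. Origin: on the bench, under the middle of the panel's front face; x points backwards into the panel, y along the panel, z up. Upright panel 200 mm wide, 132 mm high, 12 mm thick, braces behind it, and an 8 mm thick foot plate (x -30 to 100 mm). Two studs stand out of the panel's front towards -x.
- slot_middle (a point): Middle of the panel's slot, on its front face, 115 mm above the bench; axes as the stand's. A stud bar lies flush in the slot, carrying two level studs at this height, 100 mm apart (y), like shoulder screws. It is clamped firmly and stays put, but the middle of the two studs lies 4 to 24 mm to the left (+y) of this point: how far is not given, and must be found by feel.
- hung_home (a point): Fixed point of the stand, on the panel's front face 37.5 mm above the bench: where the holder's origin comes when hung home, but for the stud bar's offset to +y and 0 to 3 mm of play off the panel (-x). Each stud: shank 5 mm in diameter, 8 mm long, then a brass head 13 mm across, x -8 to -12 mm, front rim bevelled 0.7 mm. A plate that misses the heads' openings stops 12 mm before the panel.
- threadlock: Red and white dropper bottle, 25 mm in diameter, 72 mm tall, standing to the left (+y) of the stand; bystander. Origin at its base.
- solder_spool: Solder spool with black flanges, 49 mm in diameter, 36 mm tall, standing to the right (-y) of the stand; bystander. Origin at its base.
- connector_0: Small black connector block, 34 x 12 x 12 mm, lying in front (-x) of the holder's first place; bystander. Origin at its base.

How it is judged:
On the way, in this order (a step that is already met when the one before it is completed fails the run):
1. the holder is lifted off the bench, still clear of the studs (height (world z) of holder above 0.02 m and x of holder in the frame of stand below -0.02 m), for 0.1 s.
2. both stud heads are through the keyholes (x of keyhole_left in the frame of stand between -0.0055 and 0.004 m and x of keyhole_right in the frame of stand between -0.0055 and 0.004 m and y of holder in the frame of stand between 0 and 0.028 m and z of holder in the frame of stand between 0.033 and 0.066 m and angle between the y axis of holder and the y axis of stand, either way round below 0.1 rad), for 0.05 s.
3. the holder is slid down home on the studs while still in the grip (x of keyhole_left in the frame of stand between -0.0055 and 0.004 m and x of keyhole_right in the frame of stand between -0.0055 and 0.004 m and z of holder in the frame of stand between 0.033 and 0.0415 m and contact force between the fingers and holder above 0.5 N), for 0.1 s.
At the end, for the whole second after the job is handed in: The holder hangs at rest on both studs of the stand: its back face within 5 mm of the panel, its origin 34.5 to 41.5 mm above the bench and 0 to 28 mm to the left (+y) of the middle of the stand, upright within 0.12 rad and parallel to the panel within 0.1 rad (x of holder in the frame of stand between -0.005 and 0.004 m and y of holder in the frame of stand between 0 and 0.028 m and z of holder in the frame of stand between 0.0345 and 0.0415 m and angle between holder's own z axis and vertical below 0.12 rad and angle between the y axis of holder and the y axis of stand, either way round below 0.1 rad and contact force between holder and stand above 1 N and linear speed of holder below 0.01 m/s and angular speed of holder below 0.1 rad/s); the robot touches nothing.
It fails at once if the holder is pressed against the stand or its studs with more than 25 N (contact force between holder and stand above 25 N).
It fails at once if the bottle is moved more than 20 mm (distance of threadlock from where it was at the start of the episode above 0.02 m).
It fails at once if the solder spool is moved more than 20 mm (distance of solder_spool from where it was at the start of the episode above 0.02 m).
It fails at once if the connector is moved more than 20 mm (distance of connector_0 from where it was at the start of the episode above 0.02 m).
It also fails if it takes over 69 s, if anything falls off the work surface, if the arm or the gripper's body presses on something with over 40 N, if the wrist force passes 120 N, or if a joint passes its speed limit or range.

## Working session

There is one attempt and no reset: what is moved stays moved. The work goes in short steps, Python scripts to look and compute and a tool call to move; the robot and the scene stay as the last step left them, time stands still between calls to the robot, and variables do not carry over. Pictures are saved under pics/ and viewed, at most 10 in all, crops included, and the job is handed in when it is done.

Besides the shell and the picture viewer there is one more tool, called after "Request:" as name(argument=value, ...) on one line, values as JSON. jog_arm: Moves the arm, as the interface text tells. Its arguments: {"type":"object","properties":{"moves":{"type":"array"},"newtons":{"type":"number"}},"required":["moves"]}

```bash
mkdir -p pics; cat > h.py <<'E'
import numpy as np,cv2
from station import *
def cloud(name,depth,cal=None):
    c=cal or get_calibration(name); f=depth.shape[0]/2/np.tan(np.radians(c["fov_y"])/2)
    v,u=np.indices(depth.shape); P=np.stack([(u-c["cx"])/f*depth,(v-c["cy"])/f*depth,depth],-1)
    return (P-np.array(c["t"]))@np.array(c["R"])
E
python3 - <<'E'
from h import *
o=get_obs(); print({k:np.round(v,3) for k,v in o.items()}, tip_extent)
im=[]
for n in("scene","top"):
    p,d=capture(n); im.append(p); W=cloud(n,d); np.save(n+"W.npy",W); np.save(n+"P.npy",p)
    for q in("holder","grip_tab","stand","threadlock","solder_spool","connector_0"):
        r=recognise(n,q); print(n,q,[(np.round(a["position"],3),round(a["p"],2)) for a in r[:2]])
        t=trace(n,q)
        if t: 
            m=t[0]["region"]&(d>0); np.save(f"{n}_{q}.npy",m); 
            print("  pts",m.sum(),np.round(np.percentile(W[m],[2,50,98],axis=0),3).tolist())
cv2.imwrite("pics/a.png",cv2.resize(np.vstack(im),(0,0),fx=.78,fy=.78)[:,:,::-1])
E
```

```text
{'time': np.float64(0.0), 'joints': array([ 1.437e+00,  2.560e-01,  1.070e-01, -1.000e-03, -1.424e+00,
       -2.850e-01]), 'joint_vel': array([-0.001,  0.   , -0.   ,  0.001,  0.001, -0.001]), 'joint_torque': array([ 2.0000e-03, -3.8664e+01,  2.3794e+01,  5.3650e+00, -6.0000e-03,
        0.0000e+00]), 'position': array([0.223, 0.502, 0.247]), 'ee_rot': array([ 3.071e+00, -6.530e-01, -1.000e-03]), 'contact_force': array([-0.071,  0.114,  0.761]), 'moment': array([-0.012,  0.052,  0.006]), 'finger_force': np.float64(0.0), 'opening': np.float64(0.999)} 0.017
scene holder [(array([0.4  , 0.231, 0.047]), 0.78)]
  pts 2869 [[0.347, 0.153, 0.002], [0.397, 0.229, 0.047], [0.401, 0.299, 0.137]]
scene grip_tab [(array([0.393, 0.226, 0.046]), 0.91)]
  pts 3155 [[0.347, 0.121, -0.001], [0.397, 0.228, 0.044], [0.467, 0.3, 0.138]]
scene stand [(array([0.597, 0.288, 0.041]), 0.77), (array([0.288, 0.198, 0.01 ]), 0.47)]
  pts 2321 [[0.566, 0.169, 0.004], [0.597, 0.29, 0.044], [0.625, 0.36, 0.127]]
scene threadlock [(array([0.625, 0.397, 0.032]), 0.6)]
  pts 185 [[0.624, 0.385, -0.001], [0.63, 0.397
[... 471 characters left out ...]
]
top grip_tab [(array([0.394, 0.224, 0.01 ]), 0.81)]
  pts 1581 [[0.349, 0.152, 0.002], [0.393, 0.223, 0.008], [0.402, 0.293, 0.141]]
top stand [(array([0.602, 0.258, 0.007]), 0.87)]
  pts 4885 [[0.57, 0.162, 0.004], [0.6, 0.257, 0.01], [0.693, 0.352, 0.133]]
top threadlock [(array([0.637, 0.388, 0.04 ]), 0.57)]
  pts 173 [[0.626, 0.377, -0.002], [0.633, 0.388, 0.041], [0.652, 0.405, 0.07]]
top solder_spool [(array([0.654, 0.122, 0.04 ]), 0.83), (array([0.602, 0.263, 0.007]), 0.73)]
  pts 471 [[0.636, 0.093, -0.0], [0.654, 0.117, 0.034], [0.681, 0.137, 0.038]]
top connector_0 [(array([0.294, 0.195, 0.012]), 0.52)]
  pts 101 [[0.279, 0.185, 0.0], [0.295, 0.192, 0.011], [0.312, 0.198, 0.014]]
```

View pics/a.png

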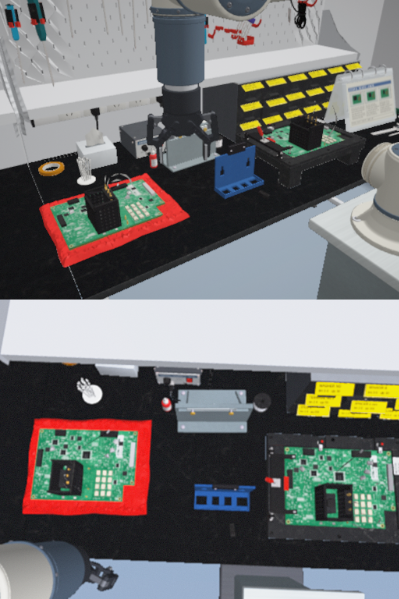

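The scene view (top) shows the holder standing in front of the stand. In the top view (bottom), the holder is at about (225,495), the stand at (212,410) with both brass studs visible, the bottle at (167,404) and the spool at (262,402). Next I'll fit the orientations.

```bash
python3 - <<'E'
from h import *
def line(P,lab):
    c,s,(w,h),a=0,0,(0,0),0
    x,y=P[:,0],P[:,1]; r=cv2.minAreaRect((P[:,:2]*1000).astype(np.float32))
    k=np.polyfit(y,x,1); print(lab,len(P),"rect",np.round(r,1) if 0 else r,"slope dx/dy",k[0].round(4),"ymid",(y.min()+y.max())/2,"xmid",np.median(x),"z",np.median(P[:,2]))
for n in("top","scene"):
    W=np.load(n+"W.npy"); z=W[...,2]
    box=lambda x0,x1,y0,y1,z0,z1:W[(W[...,0]>x0)&(W[...,0]<x1)&(W[...,1]>y0)&(W[...,1]<y1)&(z>z0)&(z<z1)]
    line(box(.33,.45,.12,.33,.136,.147),n+" tab top")
    line(box(.33,.45,.12,.33,.108,.12),n+" plate top")
    line(box(.56,.66,.12,.37,.127,.137),n+" panel top")
    line(box(.56,.66,.12,.37,.03,.10),n+" panel face")
    line(box(.56,.62,.12,.37,.004,.013),n+" foot")
    line(box(.33,.42,.12,.33,.02,.05),n+" shelf/plate")
P=np.load("topP.npy"); W=np.load("topW.npy")
hsv=cv2.cvtColor(P,cv2.COLOR_RGB2HSV)
m=(hsv[...,0]>12)&(hsv[...,0]<28)&(hsv[...,1]>110)&(hsv[...,2]>80)&(W[...,0]>.55)&(W[...,0]<.64)&(W[...,1]>.15)&(W[...,1]<.37)
n,l,s,c=cv2.connectedComponentsWithStats(m.astype(np.uint8))
for i in range(1,n): print(s[i],c[i],np.round(np.median(W[l==i],axis=0),4))
v,u=np.where(np.load("top_stand.npy")); y0,y1,x0,x1=v.min()-15,v.max()+130,u.min()-20,u.max()+30
print(y0,x0); cv2.imwrite("pics/b.png",cv2.resize(P[y0:y1,x0:x1],(0,0),fx=3,fy=3,interpolation=cv2.INTER_CUBIC)[:,:,::-1])
E
```

```text
top tab top 178 rect ((397.9132995605469, 222.39590454101562), (10.297760963439941, 62.10275650024414), 0.3098026514053345) slope dx/dy -0.0045 ymid 0.2224079433816215 xmid 0.39780298308726264 z 0.13999616410207177
top plate top 140 rect ((397.82037353515625, 222.39712524414062), (9.907209396362305, 148.80783081054688), 0.3964011073112488) slope dx/dy -0.0089 ymid 0.22240590168959806 xmid 0.3999655728833619 z 0.11424933019238433
top panel top 602 rect ((603.4669189453125, 256.7805480957031), (13.430097579956055, 198.28501892089844), 2.6054024696350098) slope dx/dy -0.0429 ymid 0.25689936609833686 xmid 0.6035136959901961 z 0.13116444646001044
top panel face 1004 rect ((629.8455200195312, 238.77304077148438), (65.31385040283203, 236.53761291503906), 1.985280990600586) slope dx/dy -0.1234 ymid 0.23860642567502147 xmid 0.5986568811328017 z 0.06232472905972994
top foot 1173 rect ((578.927490234375, 255.89617919921875), (41.623165130615234, 198.67176818847656), 1.9094147682189941) slope dx/dy -0.0397 ymid 0.2562242707994648 xmid 0.5833278055108135 z 0.0074061357570470035
top shelf/plate 12
[... 930 characters left out ...]
41797, 243.76339721679688), 7.200064182281494) slope dx/dy -0.0385 ymid 0.24037409512995164 xmid 0.5970867381894833 z 0.06339079942657555
scene foot 506 rect ((590.90966796875, 261.7733154296875), (57.56747055053711, 200.29225158691406), 0.05698177218437195) slope dx/dy -0.0202 ymid 0.2617741241963286 xmid 0.5826094255646713 z 0.007804218244165717
scene shelf/plate 528 rect ((399.35833740234375, 225.18560791015625), (11.36634635925293, 152.31130981445312), 1.4598162174224854) slope dx/dy -0.0048 ymid 0.22517333837826625 xmid 0.3980157693719842 z 0.035430479178631756
[244 145   6   3  16] [246.5   145.875] [0.5842 0.3102 0.117 ]
[294 145   5   3  15] [296. 146.] [0.5882 0.2104 0.1172]
100 204
```

View pics/b.png

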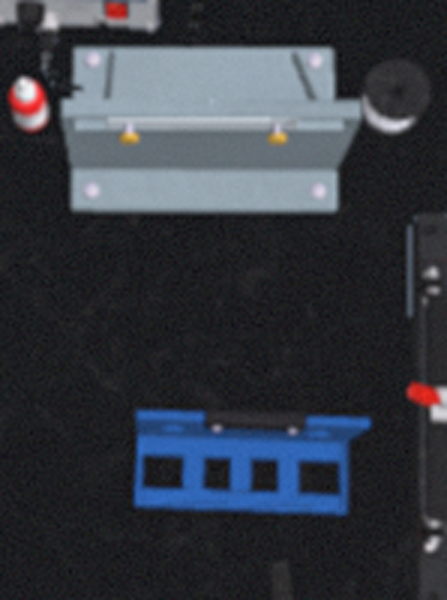

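The holder's yaw is about 0.4° and the stand's about 2.4°. The stud middle is near (0.586, 0.260). I'll move above the tab.

Request:
jog_arm(moves=[0.0456,0.0308,0,0,1,0.0456,0.0308,0,0,1,0.0456,0.0308,0,0,1,0.0456,0.0308,0,0,1,0.0456,0.0308,0,0,1,0.0456,0.0308,0,0,1,0,0,0,10,1,0,0,0,10,1,0,0,0,10,1,0,0,0,10,1], newtons=40)

```text
time: 2.55
position: [0.3985, 0.2223, 0.2484]
ee_rot: [-2.659, 1.673, -0.0]
contact_force: [1.3, -0.2, 1.1]
opening: 0.999
finger_force: 0.0
```

Request:
jog_arm(moves=[0,0,0,10,1,0,0,0,10,1,0,0,0,5.6,1,0,0,0,0,1])

```text
time: 3.05
position: [0.3984, 0.2224, 0.2484]
ee_rot: [-2.23, 2.212, 0.0]
contact_force: [-1.1, -0.3, 0.1]
opening: 0.999
finger_force: 0.0
```

```bash
python3 - <<'E'
from h import *
o=get_obs(); print(o["time"],np.round(o["position"],4),np.round(o["ee_rot"],4),o["joints"].round(2),o["contact_force"])
c=get_calibration("wrist"); print("cam pos",(-np.array(c["R"]).T@c["t"]).round(3),"fwd",np.array(c["R"])[2].round(3),c["fov_y"])
p,d=capture("wrist"); W=cloud("wrist",d,c); np.save("wW.npy",W)
z=W[...,2]
for lab,b in dict(tab=(.33,.46,.12,.33,.135,.147),plate=(.33,.46,.12,.33,.108,.12),panel=(.56,.66,.12,.38,.127,.137)).items():
    m=(W[...,0]>b[0])&(W[...,0]<b[1])&(W[...,1]>b[2])&(W[...,1]<b[3])&(z>b[4])&(z<b[5])
    if m.sum()>20: print(lab,m.sum(),cv2.minAreaRect((W[m][:,:2]*1000).astype(np.float32)),np.median(W[m],axis=0))
cv2.imwrite("pics/c.png",p[:,:,::-1])
E
```

```text
3.05 [0.3984 0.2224 0.2484] [-2.2302  2.2124  0.    ] [ 0.85  0.07 -0.12 -0.   -1.38 -0.85] [-1.12070545 -0.33033104  0.11345352]
cam pos [0.399 0.151 0.375] fwd [-0.003  0.283 -0.959] 58.763858411443586
tab 1149 ((398.40802001953125, 223.5144500732422), (9.82384967803955, 63.786033630371094), 0.7757927775382996) [0.39851136 0.22044241 0.14157934]
plate 640 ((398.7617492675781, 223.83868408203125), (9.129232406616211, 149.99681091308594), 0.14471939206123352) [0.40121306 0.18143984 0.11589512]
panel 829 ((600.4365234375, 293.19866943359375), (69.98310089111328, 12.619938850402832), 87.69043731689453) [0.59847418 0.30382832 0.13210328]
```

View pics/c.png

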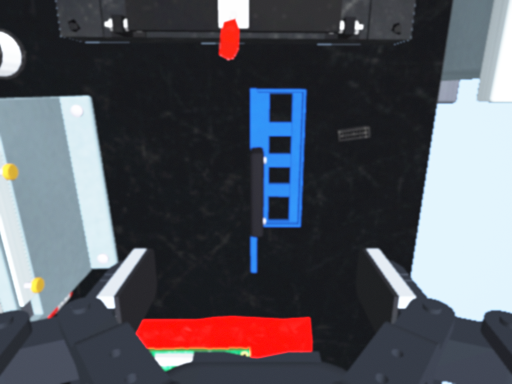

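The wrist view shows the tab centred under the gripper at (256,192), and the brass studs at the left at (10,172) and (37,285). I'll descend and grip.

Request:
jog_arm(moves=[0,0,0.061,0,1,0,0,0.05,0,1,0,0,0.011,0,1,0,0,0,0,1])

```text
time: 3.6
position: [0.399, 0.2227, 0.1272]
ee_rot: [-2.23, 2.212, -0.001]
contact_force: [0.2, -0.2, 0.7]
opening: 1.002
finger_force: 0.0
```

Request:
jog_arm(moves=[0,0,0,0,-1,0,0,0,0,-1,0,0,0,0,-1,0,0,0,0,-1,0,0,0,0,-1,0,0,0,0,-1,0,0,0,0,-1,0,0,0,0,-1], newtons=60)

```text
time: 4.6
position: [0.3987, 0.2226, 0.1267]
ee_rot: [-2.229, 2.213, -0.0]
contact_force: [-1.1, 0.1, 4.9]
opening: 0.111
finger_force: 59.7
```

Request:
jog_arm(moves=[0,0,-0.03,0,-1,0,0,-0.029,0,-1,-0.01,-0.05,0,-2,-1,-0.014,-0.05,0,0,-1,-0.012,-0.04,0,0,-1,0,0,0,0,-1,0,0,0,0,-1])

```text
time: 5.48
position: [0.5361, 0.262, 0.1833]
ee_rot: [2.264, -2.172, -0.002]
contact_force: [-1.4, -1.5, -3.9]
opening: 0.108
finger_force: 60.5
```

```bash
cat > look.py <<'E'
from h import *
import sys
o=get_obs(); print(o["time"],np.round(o["position"],4),np.round(o["ee_rot"],4),np.round(o["contact_force"],2),o["moment"].round(3))
c=get_calibration("wrist"); p,d=capture("wrist"); W=cloud("wrist",d,c); z=W[...,2]; x,y=W[...,0],W[...,1]
tz=o["position"][2]; T=o["position"]
def rect(m,l):
    if m.sum()>20: print(l,m.sum(),[np.round(a,2) for a in cv2.minAreaRect((W[m][:,:2]*1000).astype(np.float32))],np.median(W[m],axis=0).round(4), "xslope",np.polyfit(y[m],x[m],1)[0].round(4))
near=(abs(x-T[0])<.05)&(abs(y-T[1])<.1)
rect(near&(abs(z-tz-.0145)<.006),"tab"); rect(near&(abs(z-tz+.0115)<.006),"plate")
rect((x>.56)&(x<.66)&(y>.12)&(y<.38)&(z>.127)&(z<.137),"panel")
hsv=cv2.cvtColor(p,cv2.COLOR_RGB2HSV)
m=((hsv[...,0]>15)&(hsv[...,0]<30)&(hsv[...,1]>120)&(hsv[...,2]>80)&(x>.55)&(x<.64)&(y>.15)&(y<.37)&(z>.09)&(z<.135))
n,l,s,k=cv2.connectedComponentsWithStats(m.astype(np.uint8))
for i in range(1,n):
    if s[i][4]>8:
        q=W[l==i]; print("stud",s[i],k[i].round(1),"lo",np.percentile(q,3,axis=0).round(4),"hi",np.percentile(q,97,axis=0).round(4))
cv2.imwrite("pics/"+sys.argv[1],p[:,:,::-1])
E
python3 look.py d.png
```

```text
5.475 [0.5361 0.262  0.1833] [ 2.2643 -2.1721 -0.0023] [-1.36 -1.5  -3.94] [-0.02   0.03   0.013]
tab 4761 [array([534.47, 261.48]), array([34.22, 60.97]), np.float64(22.41)] [0.5367 0.2546 0.1981] xslope -0.0378
plate 1688 [array([538.43, 222.29]), array([34.68, 67.35]), np.float64(2.74)] [0.541  0.2152 0.1726] xslope -0.079
panel 6880 [array([604.75, 252.09]), array([ 12.97, 188.02]), np.float64(2.11)] [0.605  0.2196 0.1326] xslope -0.0343
stud [158 117  11  23 185] [163.7 128.8] lo [0.5881 0.2067 0.1126] hi [0.5916 0.2179 0.1226]
stud [171 276   9  18  99] [175.9 282.5] lo [0.5842 0.3063 0.1114] hi [0.5879 0.3167 0.1215]
```

View pics/d.png

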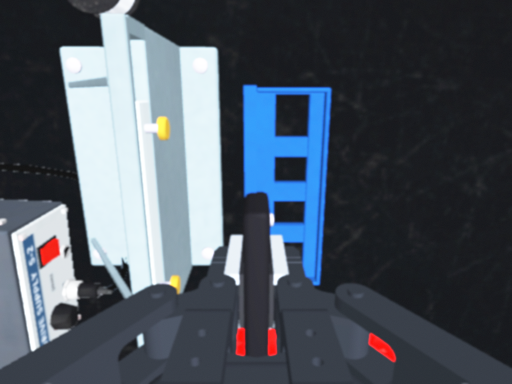

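The studs (163,129) and (176,282) and the held holder's right plate end (250,88) are all visible from the wrist. The holder has to go about 3.3 mm right and 2.4 mm up, and the stud heads are about 45 mm ahead.

Request:
jog_arm(moves=[0.0033,0,-0.0024,0,-1,0,-0.018,0,0,-1,0,-0.018,0,0,-1,0,0,0,0,-1,0,0,0,0,-1,0,0,0,0,-1])

```text
time: 6.28
position: [0.5727, 0.2607, 0.1881]
ee_rot: [-2.268, 2.174, 0.0]
contact_force: [-0.4, 0.4, -4.4]
opening: 0.106
finger_force: 60.5
```

```bash
python3 look.py e.png
```

```text
6.275 [0.5727 0.2607 0.1881] [-2.2678e+00  2.1737e+00  1.0000e-04] [-0.35  0.37 -4.44] [-0.022  0.009  0.012]
tab 4754 [array([571.1 , 259.96]), array([34.21, 60.31]), np.float64(22.28)] [0.5733 0.2532 0.2029] xslope -0.0388
plate 1672 [array([574.95, 221.07]), array([35.03, 67.44]), np.float64(2.8)] [0.5777 0.2138 0.1773] xslope -0.0793
panel 5775 [array([605.6, 232. ]), array([ 12.4 , 147.68]), np.float64(2.22)] [0.6058 0.2161 0.1327] xslope -0.032
stud [226 122   7  21  99] [229.5 133.1] lo [0.5884 0.2068 0.118 ] hi [0.5919 0.2178 0.123 ]
```

View pics/e.png

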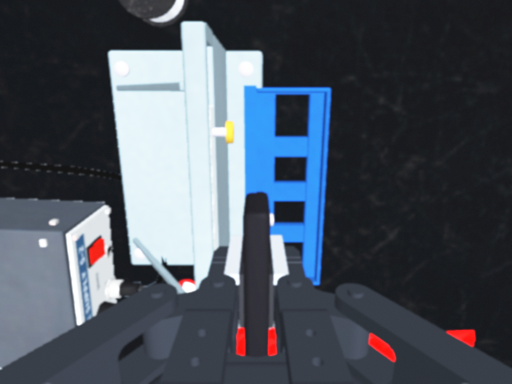

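The stud at (229,132) lines up in y with the right keyhole. The holder is about 2.4 mm high, so I'll lower it and feel forward.

Request:
jog_arm(moves=[0,0,0.0024,0,-1,0,-0.003,0,0,-1,0,-0.003,0,0,-1,0,0,0,0,-1,0,0,0,0,-1])

```text
time: 6.95
position: [0.5793, 0.2609, 0.1852]
ee_rot: [2.267, -2.174, -0.0]
contact_force: [0.2, -1.1, -4.0]
opening: 0.104
finger_force: 60.6
```

Request:
jog_arm(moves=[0,-0.002,0,0,-1,0,-0.001,0,0,-1,0,0,0,0,-1])

```text
time: 7.32
position: [0.5824, 0.2611, 0.1853]
ee_rot: [-2.267, 2.174, -0.0]
contact_force: [-0.3, -0.1, -3.8]
opening: 0.107
finger_force: 60.5
```

Request:
jog_arm(moves=[0,-0.001,0,0,-1,0,-0.001,0,0,-1,0,0,0,0,-1])

```text
time: 7.7
position: [0.5844, 0.2612, 0.1853]
ee_rot: [2.268, -2.174, 0.0]
contact_force: [-0.4, -0.6, -4.3]
opening: 0.106
finger_force: 60.5
```

Request:
jog_arm(moves=[0,-0.001,0,0,-1,0,-0.001,0,0,-1,0,0,0,0,-1])

```text
time: 8.07
position: [0.5864, 0.2612, 0.1852]
ee_rot: [2.267, -2.174, 0.0]
contact_force: [0.2, 0.1, -3.2]
opening: 0.106
finger_force: 60.5
```

Request:
jog_arm(moves=[0,-0.001,0,0,-1,0,-0.001,0,0,-1,0,0,0,0,-1])

```text
time: 8.45
position: [0.5884, 0.2613, 0.1853]
ee_rot: [2.267, -2.174, 0.0]
contact_force: [0.2, -0.8, -3.8]
opening: 0.104
finger_force: 60.5
```

Request:
jog_arm(moves=[0,-0.001,0,0,-1,0,0,0,0,-1])

```text
time: 8.7
position: [0.5893, 0.2614, 0.1853]
ee_rot: [2.268, -2.174, 0.0]
contact_force: [-0.3, -0.5, -3.9]
opening: 0.107
finger_force: 60.5
```

Request:
jog_arm(moves=[0,-0.001,0,0,-1,0,-0.001,0,0,-1,0,0,0,0,-1])

```text
time: 9.07
position: [0.5914, 0.2614, 0.1852]
ee_rot: [2.267, -2.174, -0.0]
contact_force: [-0.0, -0.5, -4.4]
opening: 0.111
finger_force: 60.5
```

Request:
jog_arm(moves=[0,-0.001,0,0,-1,0,0,0,0,-1])

```text
time: 9.32
position: [0.5923, 0.2615, 0.1852]
ee_rot: [2.268, -2.174, -0.0]
contact_force: [-0.4, 0.3, -2.6]
opening: 0.109
finger_force: 60.5
```

Request:
jog_arm(moves=[0,-0.0007,0,0,-1,0,0,0,0,-1])

```text
time: 9.57
position: [0.593, 0.2615, 0.1853]
ee_rot: [2.268, -2.174, -0.0]
contact_force: [-0.1, -1.2, -3.6]
opening: 0.105
finger_force: 60.6
```

Request:
jog_arm(moves=[0,-0.0007,0,0,-1,0,0,0,0,-1])

```text
time: 9.82
position: [0.5933, 0.2615, 0.1851]
ee_rot: [2.267, -2.174, -0.001]
contact_force: [-2.4, 0.1, -2.7]
opening: 0.108
finger_force: 60.7
```

Request:
jog_arm(moves=[0,-0.0005,0,0,-1,0,0,0,0,-1])

```text
time: 10.07
position: [0.5934, 0.2615, 0.1852]
ee_rot: [2.267, -2.173, -0.001]
contact_force: [-6.0, -0.1, -1.7]
opening: 0.103
finger_force: 60.9
```

Request:
jog_arm(moves=[0,-0.0005,0,0,-1,0,0,0,0,-1])

```text
time: 10.32
position: [0.5936, 0.2615, 0.1852]
ee_rot: [2.266, -2.173, -0.002]
contact_force: [-6.6, -1.0, -1.1]
opening: 0.107
finger_force: 61.0
```

Contact at the panel face, so the heads are through. I'll back off about 1 mm and slide down.

Request:
jog_arm(moves=[0,0.0017,0,0,-1,0,0,0.003,0,-1,0,0,0.003,0,-1,0,0,0,0,-1])

```text
time: 10.82
position: [0.5931, 0.2614, 0.1787]
ee_rot: [2.267, -2.174, 0.0]
contact_force: [-1.3, 0.1, -4.7]
opening: 0.108
finger_force: 60.6
```

Request:
jog_arm(moves=[0,0,0.002,0,-1,0,0,0.002,0,-1,0,0,0,0,-1])

```text
time: 11.2
position: [0.5931, 0.2615, 0.175]
ee_rot: [2.268, -2.174, 0.0]
contact_force: [-0.3, -0.6, -5.2]
opening: 0.108
finger_force: 60.6
```

Request:
jog_arm(moves=[0,0,0.002,0,-1,0,0,0.002,0,-1,0,0,0,0,-1])

```text
time: 11.58
position: [0.593, 0.2615, 0.171]
ee_rot: [2.267, -2.174, -0.0]
contact_force: [-0.2, -0.6, -3.8]
opening: 0.104
finger_force: 60.5
```

Request:
jog_arm(moves=[0,0,0.002,0,-1,0,0,0.002,0,-1,0,0,0,0,-1])

```text
time: 11.95
position: [0.593, 0.2615, 0.167]
ee_rot: [2.268, -2.174, 0.0]
contact_force: [-0.9, -0.1, -4.6]
opening: 0.104
finger_force: 60.5
```

Request:
jog_arm(moves=[0,0,0.001,0,-1,0,0,0.0008,0,-1,0,0,0,0,-1])

```text
time: 12.32
position: [0.593, 0.2615, 0.1654]
ee_rot: [2.268, -2.174, 0.0]
contact_force: [-1.3, -0.4, -4.2]
opening: 0.105
finger_force: 60.6
```

Request:
jog_arm(moves=[0,0,0.0007,0,-1,0,0,0,0,-1])

```text
time: 12.58
position: [0.593, 0.2615, 0.1647]
ee_rot: [-2.268, 2.174, -0.0]
contact_force: [-0.7, 0.9, -2.9]
opening: 0.109
finger_force: 60.6
```

Request:
jog_arm(moves=[0,0,0.0006,0,-1,0,0,0,0,-1])

```text
time: 12.82
position: [0.593, 0.2615, 0.1642]
ee_rot: [-2.268, 2.174, -0.0]
contact_force: [0.4, 0.6, -4.5]
opening: 0.106
finger_force: 60.6
```

Request:
jog_arm(moves=[0,0,0.0006,0,-1,0,0,0,0,-1])

```text
time: 13.08
position: [0.5931, 0.2615, 0.1641]
ee_rot: [-2.267, 2.174, -0.0]
contact_force: [-2.1, -0.8, -0.4]
opening: 0.107
finger_force: 61.1
```

Request:
jog_arm(moves=[0,0,0.0004,0,-1,0,0,0,0,-1])

```text
time: 13.32
position: [0.5931, 0.2616, 0.164]
ee_rot: [-2.267, 2.174, -0.001]
contact_force: [-4.0, -0.3, 3.2]
opening: 0.109
finger_force: 61.7
```

Seated: the weight has transferred to the studs at an origin height of about 37.4 mm. Releasing.

Request:
jog_arm(moves=[0,0,0,0,-0.6,0,0,0,0,-0.4,0,0,0,0,0,0,0,0,0,0.2,0,0,0,0,0.2])

```text
time: 13.95
position: [0.593, 0.2615, 0.1632]
ee_rot: [-2.268, 2.174, -0.0]
contact_force: [0.3, 0.1, 0.1]
opening: 0.6
finger_force: 0.0
```

Request:
jog_arm(moves=[0,0,-0.02,0,0.2,0,0,-0.04,0,0.2,0,0,-0.05,0,0.2,0,0,0,0,0.2,0,0,0,0,0.2])

```text
time: 14.58
position: [0.5928, 0.2616, 0.2728]
ee_rot: [2.267, -2.174, -0.001]
contact_force: [-0.1, -0.5, -0.7]
opening: 0.6
finger_force: 0.0
```

```bash
python3 - <<'E'
from h import *
o=get_obs(); print(o["time"],o["position"],o["contact_force"],o["opening"])
c=get_calibration("wrist"); p,d=capture("wrist"); W=cloud("wrist",d,c); x,y,z=[W[...,i] for i in range(3)]
for l,m in dict(tab=(z>.165)&(z<.19)&(abs(x-.593)<.03)&(abs(y-.262)<.05),panel=(x>.58)&(x<.66)&(y>.12)&(y<.37)&(z>.127)&(z<.137)).items():
    print(l,m.sum(),cv2.minAreaRect((W[m][:,:2]*1000).astype(np.float32)),np.median(W[m],axis=0))
cv2.imwrite("pics/f.png",p[:,:,::-1])
E
```

```text
14.575 [0.59278991 0.26159451 0.27275918] [-0.12611045 -0.52335316 -0.68119911] 0.6001216431607566
tab 1341 ((592.751708984375, 262.45172119140625), (11.268125534057617, 63.542030334472656), 2.778857946395874) [0.59340137 0.2592607  0.17877174]
panel 3462 ((604.8338623046875, 258.0096435546875), (11.692642211914062, 198.8849639892578), 2.259490728378296) [0.60525869 0.24003977 0.13275652]
```

View pics/f.png

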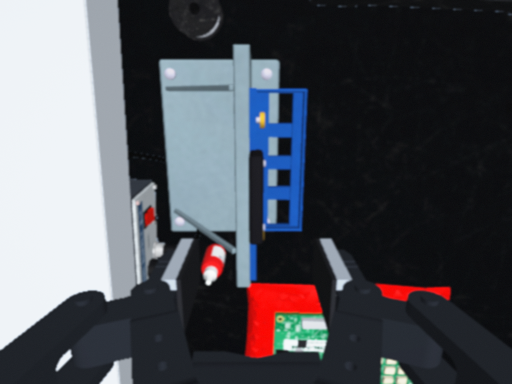

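The holder hangs parallel against the panel with its tab at (257,197), a stud head shows through the plate at (262,119), and the gripper is clear. The tab top is at 0.1788 m, so the origin is about 37.8 mm up, and it sits about 4–5 mm left of the panel's centre. That is home, so I'm handing in.

```bash
python3 -c "
from station import *
print(finish_job())"
```

```text
the job is handed in; nothing more can be done
None
```

The blue tool holder is hanging fully home on both studs, with its origin about 37.8 mm above the bench and 4–5 mm left of the panel's centre. It was released only after seating, felt forces stayed under about 7 N, the arm never went near the bottle, spool or connector, and the job was handed in at about 14.6 s (no verdict was returned).

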